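# Show the register mark to the bench camera with an inspection mirror

### The job

Lock the hinged frame of the printing bed down by turning its wooden turnbutton square across the frame's near rail. Then lift the inspection mirror out of the tool rack and hold it upright and level with the register mark on the right side of the bed, at the spot straight out from the mark where the bench camera's line of sight passes, angled so that the camera sees the mark square-on in the middle of the glass. Finish still holding the mirror steady there, clear of everything else, and leave the other tools and stock where they are.

Things in the scene. Friction and masses are not known exactly. Their poses are not given: they have to be found in the camera images.
- bed: Plywood printing bed fixed to the bench, 240 (x) by 220 (y) by 70 mm high, with a hinged wooden frame on it (frame top at 86 mm; the turnbutton, at 101 mm, is highest). Origin on the bench under its centre; x points to the far, hinged edge, y left, z up. Turnbutton near its near edge, register mark on its right (-y) side.
- frame (a joint): Hinge of the wooden frame, rad: 0 lying shut on the bed (as it starts), growing as its near rail is lifted. The near rail covers x = -72 to -48 mm of the bed frame.
- turnbutton (a joint): Turn of the turnbutton, rad, anticlockwise from above: a dark wooden bar 72 x 18 x 14 mm (thick), round ends, on an upright screw at its middle, 87 to 101 mm above the bench, 1 mm above the frame. 0.05 N m of friction: it stays as left; turns up to 2.0 either way. 0: along the bed's y, clear of the rail (starts within 0.3). +1.571 or -1.571: square across the rail, 16 mm over it; both lock.
- turnbutton_pivot (a point): Point on the turnbutton's screw axis at the top face of the bar, 101 mm above the bench, at x = -92 mm, y = 0 of the bed. Its y axis lies along the bar.
- register_mark (a point): Centre of the register mark, a black ring and cross, 26 mm across, on a white plate 36 mm square on the bed's right side face, 62 mm above the bench (bed frame x = -40, y = -113 mm). Its axes are the bed's: the face looks along -y.
- bench_camera: Small black box camera on a stand fixed to the bench, 85 mm high, beyond the bed's far right corner. Origin on the bench, z up. It looks level along its own -x: its line of sight is the line y = 0, z = 62 mm of this frame. Its x axis is parallel to the bed's x; the line of sight passes the bed's right side 75 to 95 mm from the register mark's face.
- lens (a point): Centre of the front of the camera's lens, 62 mm above the bench; axes as the camera's (it looks along -x).
- rack: Slotted wooden tool rack fixed to the bench right of the bed, 110 (x) by 240 (y) by 90 mm high. Its 12 mm top board has three slots right through, each 82 mm long (x) and 14 mm wide (y), at y = -70, 0 and +70 mm. Open below the board. Origin on the bench under its centre.
- mirror: Inspection mirror, 90 g, hung in a slot of the rack by its 30 mm round collar. Origin: middle of the plate (6 thick x, 70 wide y, 50 high z), glass face 3 mm in front; x: where the glass faces, z: up the handle. Thin rod, collar at 50 mm, square metal handle 16 x 16 mm at z = 54 to 134 mm, flats square to x and y. In the rack the glass faces rack +y, centre 40 mm up; lift 75 mm to clear the slot.
- ink_knife: Bystander in the rack: ink knife with a dark round wooden handle, 21 mm diameter, its top 79 mm above the rack's board. Origin on the axis at the top of the rack's board.
- gouge: Bystander in the rack: gouge with a short pale mushroom-shaped handle, 28 mm diameter, its top 55 mm above the rack's board. Origin on the axis at the top of the rack's board.
- brayer: Bystander: ink roller lying on the ink slab to the left of the bed, 100 mm wide roller, about 180 mm long. Origin under the roller.
- tube_a: Bystander: upright red paper tube, 84 mm diameter, 190 mm high, right of the rack. Origin at its foot.
- tube_b: Bystander: a second red paper tube like the first. Origin at its foot.
- tin_lid: Bystander: flat tin lid, 90 mm diameter, 14 mm high, beyond the rack. Origin at its underside.
- baren: Bystander: round printing pad, 110 mm diameter, 33 mm high with its handle, beyond the bed. Origin at its underside.
- table: The white work bench; its top is the work surface at height 0.
There are look-alikes about, which are no part of the job. There is more than one size of the bench_camera; the one meant has the size given above.

How it is judged:
On the way, in this order (a step that is already met when the one before it is completed fails the run):
1. the turnbutton lies square across the frame's near rail ((value of joint turnbutton between 1.371 and 1.771 rad or value of joint turnbutton between -1.771 and -1.371 rad) and value of joint frame below 0.04 rad), for 0.2 s.
2. the mirror is held clear above the rack (height (world z) of mirror above 0.117 m and contact force between the fingers and mirror above 2 N and contact force between mirror and rack below 0.2 N and contact force between mirror and bed below 0.2 N and contact force between mirror and bench_camera below 0.2 N and contact force between mirror and table below 0.2 N), for 0.2 s.
At the end, for the whole second after the job is handed in: Turnbutton within 0.2 rad of square, frame shut. Mirror gripped, still, touching nothing else; its centre within 12 mm of the camera's line of sight (sideways, height) and of straight out from the mark; glass facing both, 45 degrees to the line of sight within 5, upright within 5 (all of step 1 and contact force between the fingers and mirror above 2 N and contact force between mirror and rack below 0.2 N and contact force between mirror and bed below 0.2 N and contact force between mirror and bench_camera below 0.2 N and contact force between mirror and table below 0.2 N and contact force between mirror and ink_knife below 0.2 N and contact force between mirror and gouge below 0.2 N and contact force between mirror and brayer below 0.2 N and contact force between mirror and tube_a below 0.2 N and contact force between mirror and tube_b below 0.2 N and contact force between mirror and tin_lid below 0.2 N and contact force between mirror and baren below 0.2 N and y of mirror in the frame of bench_camera between -0.012 and 0.012 m and z of mirror in the frame of bench_camera between 0.05 and 0.074 m and x of mirror in the frame of register_mark between -0.012 and 0.012 m and angle between the x axis of mirror and the x axis of bench_camera, either way round between 0.6954 and 0.8754 rad and angle between mirror's own z axis and vertical below 0.09 rad and x of lens in the frame of mirror above 0.1 m and x of register_mark in the frame of mirror above 0.03 m and linear speed of mirror below 0.02 m/s and angular speed of mirror below 0.15 rad/s); the arm keeps its last pose, push and grip.
It fails at once if another tool or piece of stock is moved by more than 30 mm (distance of any of ink_knife, gouge, brayer, tube_a, tube_b, tin_lid, baren from where it was at the start of the episode above 0.03 m).
It also fails if it takes over 61 s, if anything falls off the work surface, if the arm or the gripper's body presses on something with over 40 N, if the wrist force passes 120 N, or if a joint passes its speed limit or range.

### The arm

A 6-joint arm with a two-finger parallel gripper is mounted at the origin on the work surface. World frame = base frame: x ahead of the robot, y to its left, z up, the work surface at z = 0. Lengths are in m, angles in rad, forces in N, time in s.
With the tool pointing down it reaches from about 0.3 to 0.875 m from the base axis. Payload 6.4 kg.
Tool frame: the origin (TCP) lies midway between the tips of the shut fingers; the grasp point (between the pads) lies 19 mm behind it; z points along the fingers, y is the direction in which the jaws open and shut (so a half turn about z gives the same grasp; the last joint's range is limited). The gripper opens to 85 mm and grips with 20 to 120 N. Pads are 22 mm wide; open, the fingers measure 114 mm over their backs; the gripper's body (76 mm by 85 mm) begins 54 mm behind the grasp point. The pads swing forward as they close: fully open they stand 13 mm farther back than shut.
Start: joints at [-1.549, 0.181, 1.607, -0, 1.354, -0.206], TCP at [0.13, -0.56, 0.231] pointing down, gripper open.
Joint ranges: [-2.99, 2.99], [-0.89, 2.07], [0.3, 2.58], [-1.14, 4.28], [0, 2.63], [-3.12, 3.12]. Speed limits (rad/s): [2.57, 2.57, 3.01, 3.14, 3.14, 3.14].

### API

Orientations are given as a unit quaternion [w, x, y, z].
In Python, from bench import ctrl gives the robot as it stands.
- The arm moves only by the tool apply_moves, never from a script. Its argument "plan" is a list of rows, each an object with "translation": the shift along the tool's x, y, z in m, a list of three; "angular": the turn, a rotation vector about the tool's x, y, z in rad, a list of three; "hand": the finger opening in m, from 0 to 0.0854. In form: [{"translation": [x, y, z], "angular": [rx, ry, rz], "hand": hand}, ...]. A call has 1 to 10 rows; each row shifts and turns the commanded pose from where the row before left it, along the tool's axes as they then stand; what a row does not reach is not made up. A row lasts 1/8 s, in which the tool goes at most 62.5 mm and 10.7 degrees, less where a joint would pass 70% of its speed; a pose out of reach is approached as far as the arm can. A call with a gripper value outside its range is refused whole. The fingers move at their own pace and stop on an object; the grip force is fixed at half the most. Time passes only in rows, so rows that do not move let the fingers close. It gives the time, the measured TCP pose, the force and the opening at its end, in the units of the state.
- ctrl.get_obs(): the state, without advancing time (a new reading comes with each control period).
- ctrl.camera(name): name is "scene" or "top" or "wrist"; returns a dict with "img" (480x640x3 uint8, red, green, blue), "K" (3x3 intrinsics, pixels), "eye" and "orientation" of the camera in the world. Camera axes: x right, y up, looking along -z (the intrinsics and any distortion apply to the point x, -y, -z); pixel columns grow to the right and rows downward; lengths in m; the calibration is good to about 2 mm. A picture is of the moment at which its call begins. There is no depth.
- ctrl.hand_in(): hands the job in, once; it reports no verdict.
The state is a dict: "time_s": time; "q": joint angles; "dq": joint speeds; "joint_efforts": joint torques, N m; "eef_pos": TCP position; "eef_rot": TCP orientation; "wrist_force": force on the tool from outside, world axes, zero at the start; "torque": the same for the moment, N m; "opening": opening from 0.0 (shut) to 1.0 (fully open).
Only numpy, scipy, OpenCV 4.12 (cv2) and the standard library are available. Lean on these libraries where they do the work, as an engineer would, in place of code of your own. Each camera call takes 0.05 s, during which the arm holds its last target.

## Working session

There is one attempt and no reset: what is moved stays moved. The work goes in short steps, Python scripts to look and compute and a tool call to move; the robot and the scene stay as the last step left them, time stands still between calls to the robot, and variables do not carry over. Pictures are saved under pics/ and viewed, and the job is handed in when it is done.

Besides the shell and the picture viewer there is one more tool, called after "Request:" by a JSON object that holds its "name" and its "arguments", one argument or row to a line. apply_moves: Moves the arm, as the interface text tells. Its arguments: {"type":"object","properties":{"plan":{"type":"array","items":{"type":"object","properties":{"translation":{"type":"array","items":{"type":"number"}},"angular":{"type":"array","items":{"type":"number"}},"hand":{"type":"number"}}}}},"required":["plan"]}

```bash
mkdir -p pics; ls
cat > h.py <<'E'
import numpy as np,cv2
from scipy.spatial.transform import Rotation as R
from bench import ctrl
def q2R(q): return R.from_quat([q[1],q[2],q[3],q[0]]).as_matrix()
def snap(n,f):
    c=ctrl.camera(n); np.savez(f'pics/{f}.npz',**{k:np.array(v) for k,v in c.items()})
    cv2.imwrite(f'pics/{f}.png',c['img'][:,:,::-1]); return c
def load(f): return dict(np.load(f'pics/{f}.npz',allow_pickle=True))
def ray(c,u,v):
    K=np.array(c['K']); d=np.linalg.inv(K)@[u,v,1]; d=np.array([d[0],-d[1],-d[2]])
    return np.array(c['eye']),q2R(c['orientation'])@d
def onz(c,u,v,z):
    e,d=ray(c,u,v); return e+d*(z-e[2])/d[2]
def proj(c,p):
    x=q2R(c['orientation']).T@(np.array(p)-np.array(c['eye'])); x=np.array(c['K'])@[x[0],-x[1],-x[2]]; return x[:2]/x[2]
E
python3 - <<'E'
from h import *
for n in ['scene','top','wrist']:
    c=snap(n,n+'0'); print(n,[k for k in c],c['K'],c['eye'],c['orientation'])
print(ctrl.get_obs())
E
```

```text
pics
scene ['img', 'K', 'eye', 'orientation'] [[519.9662507    0.         314.24622395]
 [  0.         519.9662507  239.08933227]
 [  0.           0.           1.        ]] [ 1.40044329 -0.32701919  1.02035733] [0.76108788 0.31538184 0.22550001 0.52002815]
top ['img', 'K', 'eye', 'orientation'] [[432.97179489   0.         325.54079984]
 [  0.         432.97179489 239.2990397 ]
 [  0.           0.           1.        ]] [0.32394134 0.01312806 1.45118729] [-0.70142347 -0.04621613  0.06242362  0.70850016]
wrist ['img', 'K', 'eye', 'orientation'] [[419.73053842   0.         314.48808717]
 [  0.         419.73053842 239.68523323]
 [  0.           0.           1.        ]] [ 0.20055286 -0.54281205  0.37366997] [ 0.77473018 -0.11328084  0.09037891 -0.61546102]
{'time_s': 0.15, 'q': array([-1.54931586e+00,  1.81372408e-01,  1.60779158e+00, -1.21321069e-05,
        1.35377230e+00, -2.06296894e-01]), 'dq': array([-0.0010087 , -0.00124443, -0.00370277,  0.00150954, -0.00108024,
       -0.00019255]), 'joint_efforts': array([ 5.34132578e-04, -4.45257783e+01, -3.51695788e+01, -2.71167009e-04,
        5.79357802e-03,  1.85913706e-05]), 'eef_pos': array([ 0.12984816, -0.55971345,  0.23058355]), 'eef_rot': array([-6.69501549e-04,  9.93521318e-01,  1.13643914e-01,  5.60958880e-05]), 'wrist_force': array([ 0.27894779, -0.57619583, -0.09212014]), 'torque': array([-0.01805448, -0.04531422, -0.03250774]), 'opening': 1.0017099763377613}
```

View pics/top0.png

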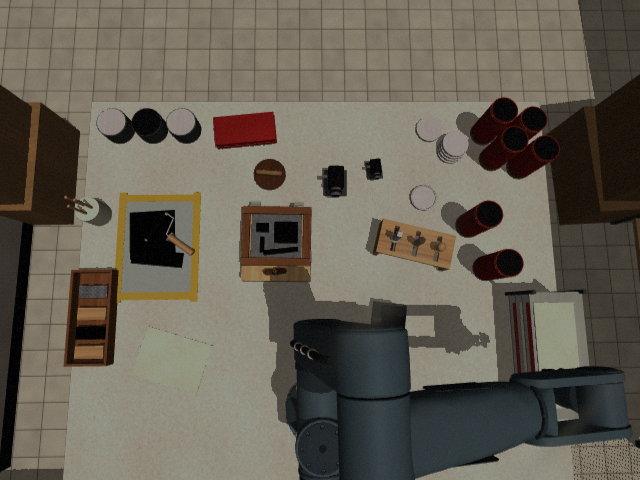

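View pics/scene0.png

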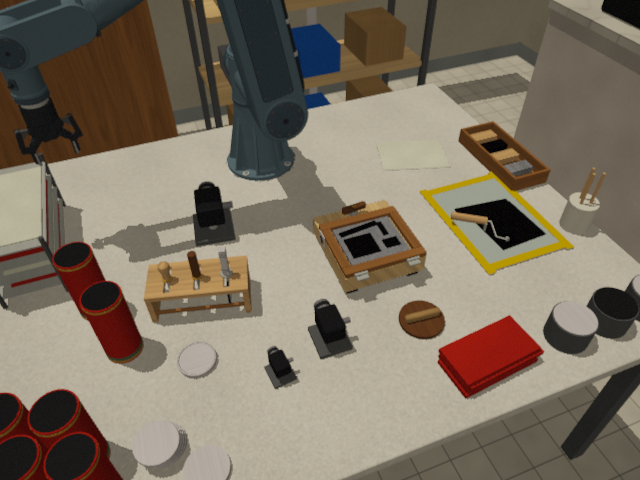

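View pics/wrist0.png

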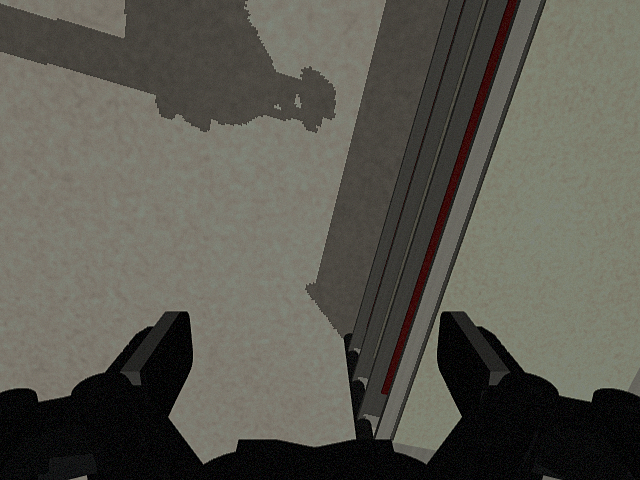

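Run:
```python
from h import *
t=load('top0');s=load('scene0')
cv2.imwrite('pics/t0c.png',cv2.resize(t['img'][140:300,220:460][:,:,::-1],None,fx=3.33,fy=3.33,interpolation=cv2.INTER_CUBIC))
cv2.imwrite('pics/s0c.png',cv2.resize(s['img'][160:400,140:440][:,:,::-1],None,fx=2.5,fy=2.5,interpolation=cv2.INTER_CUBIC))
for n,u,v,z in [('pivot',273,270,.101),('bedFL',243,208,.086),('bedFR',311,208,.086),('bedNR',309,280,.07),('bedNL',241,280,.07),('mirrorH',397,236,.15),('knife',418,240,.16),('gouge',440,240,.14),('cam1',335,180,.085),('cam2',375,168,.06),('rackFL',381,219,.09),('rackNR',447,268,.09),('rackNL',376,250,.09)]:
    print(n,onz(t,u,v,z).round(3))
```

```text
pivot [0.438 0.146 0.101]
bedFL [0.639 0.245 0.086]
bedFR [0.638 0.026 0.086]
bedNR [0.407 0.034 0.07 ]
bedNL [0.41 0.25 0.07]
mirrorH [ 0.534 -0.237  0.15 ]
knife [ 0.52  -0.298  0.16 ]
gouge [ 0.522 -0.371  0.14 ]
cam1 [ 0.731 -0.053  0.085]
cam2 [ 0.78  -0.189  0.06 ]
rackFL [ 0.599 -0.199  0.09 ]
rackNR [ 0.44  -0.403  0.09 ]
rackNL [ 0.499 -0.179  0.09 ]
```

View pics/t0c.png

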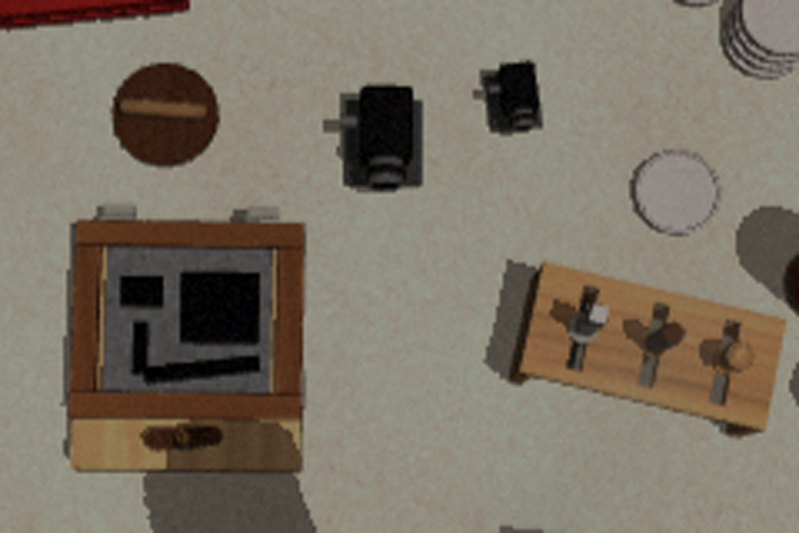

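View pics/s0c.png

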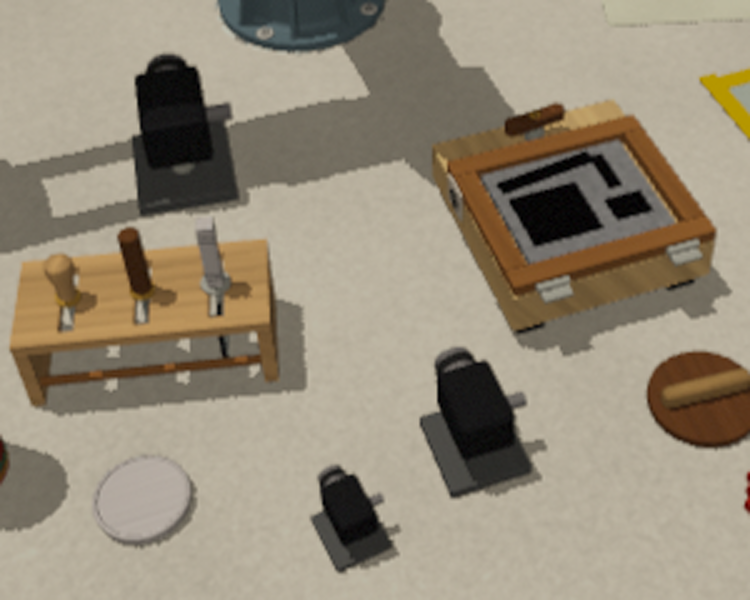

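```bash
cat >> h.py <<'E'
def plan(goal,yaw,n,cmd=None,hand=0.085):
    """rows from the current pose to goal with tool down, tool-y yaw; linear"""
    o=ctrl.get_obs(); p=np.array(o['eef_pos']); M=q2R(o['eef_rot'])
    G=np.array([[-np.sin(yaw),np.cos(yaw),0],[np.cos(yaw),np.sin(yaw),0],[0,0,-1]]).T
    G=np.array([[np.cos(yaw+np.pi/2),np.sin(yaw+np.pi/2),0],[np.cos(yaw),np.sin(yaw),0],[0,0,-1]]).T
    w=R.from_matrix(M.T@G).as_rotvec(); print('rot',w.round(4),'dist',np.linalg.norm(np.array(goal)-p).round(4))
    for i in range(n):
        Mi=M@R.from_rotvec(w*i/n).as_matrix()
        t=Mi.T@((np.array(goal)-p)/n); print(t.round(4).tolist(),(w/n).round(4).tolist())
def pose():
    o=ctrl.get_obs(); M=q2R(o['eef_rot']); print('t',o['time_s'],'p',o['eef_pos'].round(4),'yawy',np.arctan2(M[1,1],M[0,1]).round(4),'tilt z',M[:,2].round(4),'F',o['wrist_force'].round(1),'T',o['torque'].round(2),'op',round(o['opening'],3),'q',o['q'].round(2))
E
python3 - <<'E'
from h import *
w=load('wrist0'); print(proj(w,[.13,-.56,.231]))
print(ray(w,314,240)[1])
plan([.40,-.30,.33],-1.571,8)
E
```

```text
[316.8274936  316.03166817]
[-0.28044111 -0.06330457 -0.95778246]
rot [-1.30e-03 -1.00e-04  2.28e-01] dist 0.3877
[0.0402, -0.024, -0.0124] [-0.0002, -0.0, 0.0285]
[0.0395, -0.0252, -0.0124] [-0.0002, -0.0, 0.0285]
[0.0388, -0.0263, -0.0124] [-0.0002, -0.0, 0.0285]
[0.038, -0.0274, -0.0124] [-0.0002, -0.0, 0.0285]
[0.0372, -0.0284, -0.0124] [-0.0002, -0.0, 0.0285]
[0.0364, -0.0295, -0.0124] [-0.0002, -0.0, 0.0285]
[0.0356, -0.0305, -0.0124] [-0.0002, -0.0, 0.0285]
[0.0347, -0.0315, -0.0124] [-0.0002, -0.0, 0.0285]
```

Request:
{"name": "apply_moves", "arguments": {
  "plan": [
    {"translation": [0.04,-0.024,-0.0125],"angular": [0,0,0.0285],"hand": 0.085},
    {"translation": [0.0395,-0.025,-0.0125],"angular": [0,0,0.0285],"hand": 0.085},
    {"translation": [0.039,-0.026,-0.0125],"angular": [0,0,0.0285],"hand": 0.085},
    {"translation": [0.038,-0.0275,-0.0125],"angular": [0,0,0.0285],"hand": 0.085},
    {"translation": [0.037,-0.0285,-0.0125],"angular": [0,0,0.0285],"hand": 0.085},
    {"translation": [0.0365,-0.0295,-0.0125],"angular": [0,0,0.0285],"hand": 0.085},
    {"translation": [0.0355,-0.0305,-0.0125],"angular": [0,0,0.0285],"hand": 0.085},
    {"translation": [0.035,-0.0315,-0.0125],"angular": [0,0,0.0285],"hand": 0.085},
    {"translation": [0.05,0,0],"angular": [0,0,0],"hand": 0.085},
    {"translation": [0,0,0],"angular": [0,0,0],"hand": 0.085}
  ]
}}

```text
time_s: 1.4
eef_pos: [0.4522, -0.2995, 0.3304]
eef_rot: [-0.001, 1.0, 0.002, -0.0]
wrist_force: [-0.2, -0.1, -0.0]
opening: 0.998
```

Run:
```python
from h import *
pose(); snap('wrist','w1')
```

```text
t 1.4 p [ 0.4522 -0.2995  0.3304] yawy -1.5675 tilt z [-4.0e-04  1.1e-03 -1.0e+00] F [-0.2 -0.1 -0. ] T [-0.03  0.06 -0.01] op 0.998 q [-0.8   0.04  1.56  0.    1.54  0.76]
```

View pics/w1.png

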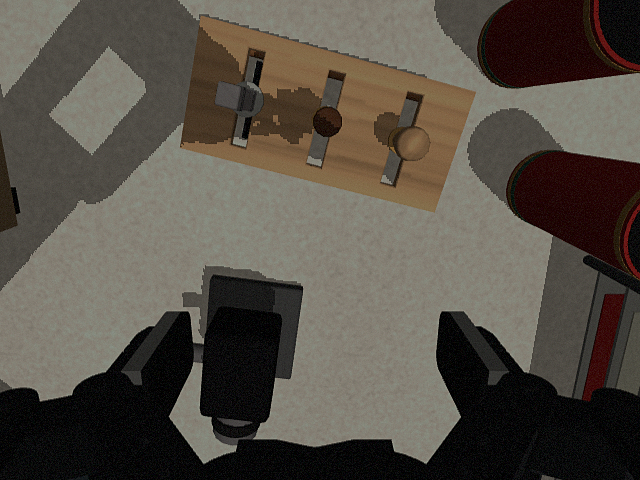

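Run:
```python
from h import *
c=load('w1')
for n,u,v,z in [('FL',200,15,.09),('FR',475,93,.09),('NR',436,212,.09),('NL',181,148,.09)]: print(n,onz(c,u,v,z).round(4))
cv2.imwrite('pics/w1c.png',cv2.resize(c['img'][30:170,170:310][:,:,::-1],None,fx=4.2,fy=4.2,interpolation=cv2.INTER_CUBIC))
P=np.array([onz(c,u,v,.09)[:2] for u,v in [(200,15),(475,93),(436,212),(181,148)]]);print(P.mean(0))
```

```text
FL [ 0.6023 -0.2044  0.09  ]
FR [ 0.5425 -0.4374  0.09  ]
NR [ 0.4372 -0.4128  0.09  ]
NL [ 0.4951 -0.1794  0.09  ]
[ 0.51927956 -0.30850073]
```

View pics/w1c.png

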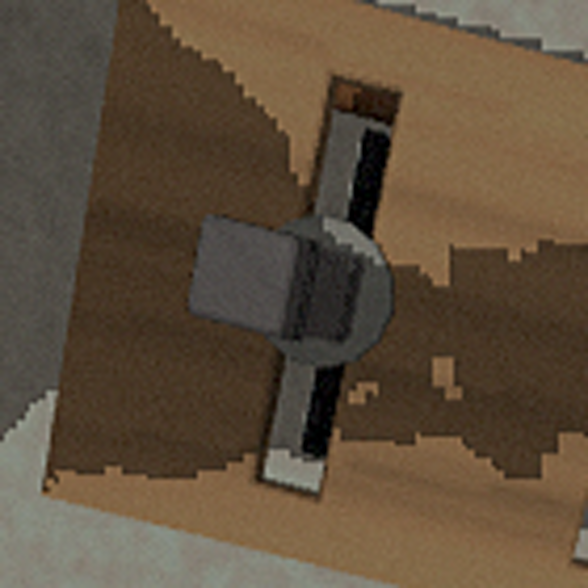

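Run:
```python
from h import *
c=load('w1')
f=lambda a,b:(170+a/4.2,30+b/4.2)
print('handle top',onz(c,*f(246,275),.174), 'slot',onz(c,*f(328,286),.09))
P=[onz(c,*f(a,b),.174)[:2] for a,b in [(210,215),(298,238),(283,335),(192,310)]]
for i in range(4): d=P[(i+1)%4]-P[i]; print(np.linalg.norm(d).round(4),np.degrees(np.arctan2(d[1],d[0])).round(1))
# camera heights: two views for cam1
t=load('top0');s=load('scene0')
plan([.42,.13,.34],-1.571,9)
```

```text
handle top [ 0.53648152 -0.24077685  0.174     ] slot [ 0.53765744 -0.241261    0.09      ]
0.0143 -103.8
0.0152 168.1
0.015 75.3
0.0149 -14.7
rot [-0.0012  0.0015  0.0024] dist 0.4311
[-0.0033, -0.0478, -0.001] [-0.0001, 0.0002, 0.0003]
[-0.0033, -0.0478, -0.001] [-0.0001, 0.0002, 0.0003]
[-0.0033, -0.0478, -0.001] [-0.0001, 0.0002, 0.0003]
[-0.0034, -0.0478, -0.001] [-0.0001, 0.0002, 0.0003]
[-0.0034, -0.0478, -0.001] [-0.0001, 0.0002, 0.0003]
[-0.0034, -0.0478, -0.001] [-0.0001, 0.0002, 0.0003]
[-0.0034, -0.0478, -0.001] [-0.0001, 0.0002, 0.0003]
[-0.0034, -0.0478, -0.0011] [-0.0001, 0.0002, 0.0003]
[-0.0034, -0.0478, -0.0011] [-0.0001, 0.0002, 0.0003]
```

Request:
{"name": "apply_moves", "arguments": {
  "plan": [
    {"translation": [-0.0035,-0.048,-0.001],"angular": [0,0,0],"hand": 0.085},
    {"translation": [-0.0035,-0.048,-0.001],"angular": [0,0,0],"hand": 0.085},
    {"translation": [-0.0035,-0.048,-0.001],"angular": [0,0,0],"hand": 0.085},
    {"translation": [-0.0035,-0.048,-0.001],"angular": [0,0,0],"hand": 0.085},
    {"translation": [-0.0035,-0.048,-0.001],"angular": [0,0,0],"hand": 0.085},
    {"translation": [-0.0035,-0.048,-0.001],"angular": [0,0,0],"hand": 0.085},
    {"translation": [-0.0035,-0.048,-0.001],"angular": [0,0,0],"hand": 0.085},
    {"translation": [-0.0035,-0.048,-0.001],"angular": [0,0,0],"hand": 0.085},
    {"translation": [-0.0035,-0.048,-0.001],"angular": [0,0,0],"hand": 0.085},
    {"translation": [0,0,0],"angular": [0,0,0],"hand": 0.085}
  ]
}}

```text
time_s: 2.7
eef_pos: [0.4175, 0.1331, 0.3403]
eef_rot: [-0.0, 1.0, 0.002, -0.0]
wrist_force: [0.2, -0.6, 0.8]
opening: 0.993
```

Run:
```python
from h import *
pose(); snap('wrist','w2')
```

```text
t 2.7 p [0.4175 0.1331 0.3403] yawy -1.5671 tilt z [-1.e-04  3.e-04 -1.e+00] F [ 0.2 -0.6  0.8] T [-0.05  0.04  0.04] op 0.993 q [ 0.04 -0.21  1.78  0.    1.58  1.6 ]
```

View pics/w2.png

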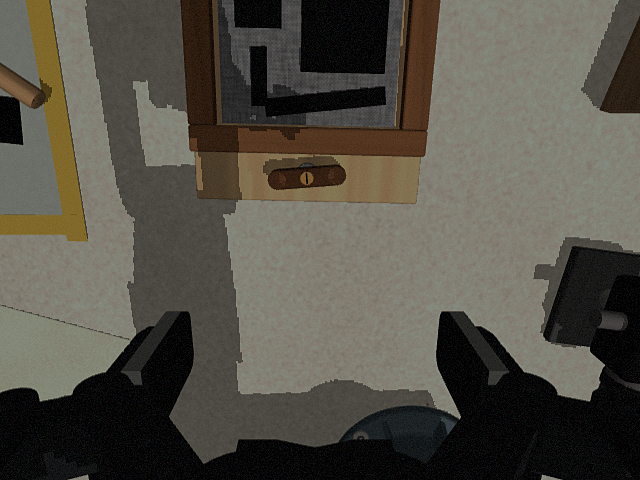

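Run:
```python
from h import *
c=load('w2')
cv2.imwrite('pics/w2c.png',cv2.resize(c['img'][110:220,180:440][:,:,::-1],None,fx=3,fy=3,interpolation=cv2.INTER_CUBIC))
```

```text
(no output)
```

View pics/w2c.png

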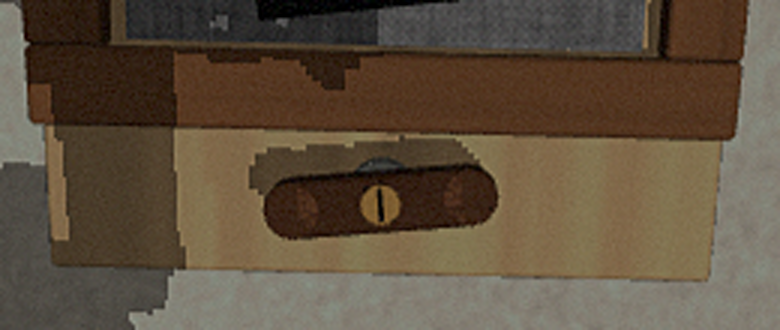

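Run:
```python
from h import *
c=load('w2'); f=lambda a,b:(180+a/3,110+b/3)
A=onz(c,*f(52,265),.07);B=onz(c,*f(710,281),.07);print('near edge',A,B,np.linalg.norm(A-B))
y=(A-B)[:2]; th=np.arctan2(-y[0],y[1]); print('bed yaw',th)
A2=onz(c,*f(30,122),.086);B2=onz(c,*f(735,138),.086); y=(A2-B2)[:2]; print('rail',A2,B2,np.linalg.norm(y),np.arctan2(-y[0],y[1]))
L=onz(c,*f(281,209),.101);Rr=onz(c,*f(481,191),.101); y=(L-Rr)[:2]; b=np.arctan2(-y[0],y[1]); print('bar',b,np.linalg.norm(y))
E1=onz(c,*f(263,211),.101);E2=onz(c,*f(498,188),.101);print('ends',np.linalg.norm(E1-E2),(E1+E2)/2)
P=onz(c,*f(381,204),.101);print('pivot',P)
for th in (th,):
  Rm=np.array([[np.cos(th),-np.sin(th)],[np.sin(th),np.cos(th)]])
  O=(A+B)[:2]/2+Rm@[.12,0]; print('O from edge',O,'O from pivot',P[:2]+Rm@[.092,0])
  O=P[:2]+Rm@[.092,0]; print('mark',O+Rm@[-.04,-.113],'bar angle rel',b-th)
t=load('top0')
for n,u,v,z in [('lens',335,193,.062)]: print(n,onz(t,u,v,z))
```

```text
near edge [0.40892137 0.2503256  0.07      ] [0.40434881 0.03085529 0.07      ] 0.2195179417116413
bed yaw -0.020831505226278104
rail [0.45696868 0.24921254 0.086     ] [0.45294432 0.03040807 0.086     ] 0.2188414712902497 -0.01839044373419033
bar 0.09352535473785181 0.060955329247850125
ends 0.07167040574127989 [0.43554282 0.14050366 0.101     ]
pivot [0.43418764 0.14026184 0.101     ]
O from edge [0.52660906 0.13809085] O from pivot [0.52616768 0.13834548]
mark [0.48382257 0.0262032 ] bar angle rel 0.11435685996412992
lens [ 0.69370289 -0.05316408  0.062     ]
```

Run:
```python
from h import *
plan([.4345,.1403,.14],.094,10)
```

```text
rot [ 3.0000e-04  6.0000e-04 -1.6627e+00] dist 0.2011
[0.0017, -0.0009, 0.02] [0.0, 0.0001, -0.1663]
[0.0018, -0.0006, 0.02] [0.0, 0.0001, -0.1663]
[0.0019, -0.0003, 0.02] [0.0, 0.0001, -0.1663]
[0.0019, 0.0, 0.02] [0.0, 0.0001, -0.1663]
[0.0018, 0.0003, 0.02] [0.0, 0.0001, -0.1663]
[0.0018, 0.0006, 0.02] [0.0, 0.0001, -0.1663]
[0.0016, 0.0009, 0.02] [0.0, 0.0001, -0.1663]
[0.0014, 0.0012, 0.02] [0.0, 0.0001, -0.1663]
[0.0012, 0.0014, 0.02] [0.0, 0.0001, -0.1663]
[0.001, 0.0016, 0.02] [0.0, 0.0001, -0.1663]
```

Request:
{"name": "apply_moves", "arguments": {
  "plan": [
    {"translation": [0.0017,-0.001,0.02],"angular": [0,0,-0.1663],"hand": 0.045},
    {"translation": [0.0018,-0.0005,0.02],"angular": [0,0,-0.1663],"hand": 0.045},
    {"translation": [0.0019,-0.0003,0.02],"angular": [0,0,-0.1663],"hand": 0.045},
    {"translation": [0.0019,0,0.02],"angular": [0,0,-0.1663],"hand": 0.045},
    {"translation": [0.0018,0.0003,0.02],"angular": [0,0,-0.1663],"hand": 0.045},
    {"translation": [0.0018,0.0005,0.02],"angular": [0,0,-0.1663],"hand": 0.045},
    {"translation": [0.0016,0.001,0.02],"angular": [0,0,-0.1663],"hand": 0.045},
    {"translation": [0.0014,0.0012,0.02],"angular": [0,0,-0.1663],"hand": 0.045},
    {"translation": [0.0012,0.0014,0.02],"angular": [0,0,-0.1663],"hand": 0.045},
    {"translation": [0.001,0.0016,0.02],"angular": [0,0,-0.1663],"hand": 0.045}
  ]
}}

```text
time_s: 4.0
eef_pos: [0.4354, 0.1381, 0.1396]
eef_rot: [0.0, 0.673, 0.74, -0.0]
wrist_force: [0.2, -0.6, -0.1]
opening: 0.529
```

Run:
```python
from h import *
pose(); c=snap('wrist','w3'); print(proj(c,[.4345,.1403,.101]))
pose()
plan([.4345,.1403,.091],.094,2)
```

```text
t 4.0 p [0.4354 0.1381 0.1396] yawy 0.0948 tilt z [-2.e-04 -7.e-04 -1.e+00] F [ 0.2 -0.6 -0.1] T [ 0.05  0.03 -0.01] op 0.529 q [ 0.05  0.02  1.98 -0.    1.14 -0.05]
[313.99638111 274.19607939]
t 4.05 p [0.4338 0.138  0.1371] yawy 0.1011 tilt z [-4.1e-03 -8.0e-04 -1.0e+00] F [-1.6 -1.6 -1.5] T [0.04 0.04 0.04] op 0.526 q [ 0.05  0.03  1.98 -0.    1.14 -0.05]
rot [-0.0042  0.0004  0.0071] dist 0.0462
[0.0011, 0.0006, 0.0231] [-0.0021, 0.0002, 0.0035]
[0.0011, 0.0005, 0.0231] [-0.0021, 0.0002, 0.0035]
```

View pics/w3.png

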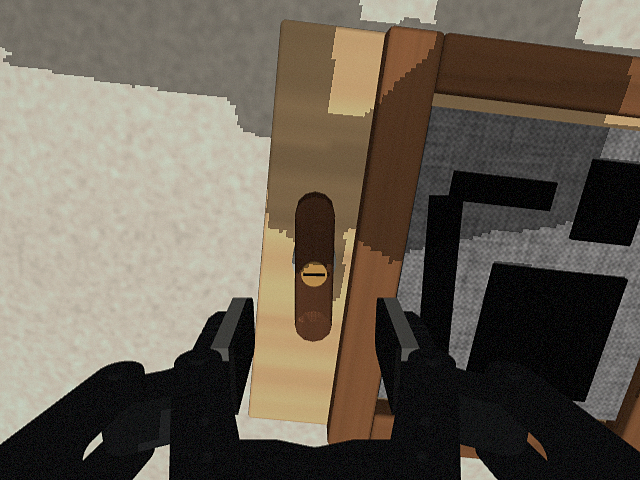

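Request:
{"name": "apply_moves", "arguments": {
  "plan": [
    {"translation": [0.001,0,0.015],"angular": [0,0,0],"hand": 0.045},
    {"translation": [0.001,0,0.015],"angular": [0,0,0],"hand": 0.045},
    {"translation": [0,0,0],"angular": [0,0,0],"hand": 0.045},
    {"translation": [0,0,0],"angular": [0,0,0],"hand": 0.045}
  ]
}}

```text
time_s: 4.55
eef_pos: [0.4354, 0.1422, 0.1106]
eef_rot: [0.0, 0.674, 0.739, 0.0]
wrist_force: [-0.2, -0.0, 0.5]
opening: 0.525
```

Run:
```python
from h import *
pose();plan([.4345,.1403,.091],.094,1)
```

```text
t 4.55 p [0.4354 0.1422 0.1106] yawy 0.0914 tilt z [ 4.e-04 -0.e+00 -1.e+00] F [-0.2 -0.   0.5] T [0.01 0.03 0.  ] op 0.525 q [ 0.06  0.07  2.   -0.    1.07 -0.04]
rot [ 0.0004  0.0001 -0.0026] dist 0.0197
[-0.0018, -0.0011, 0.0196] [0.0004, 0.0001, -0.0026]
```

Descend the rest and close on the bar.

Request:
{"name": "apply_moves", "arguments": {
  "plan": [
    {"translation": [-0.002,-0.001,0.01],"angular": [0,0,0],"hand": 0.045},
    {"translation": [0,0,0.01],"angular": [0,0,0],"hand": 0.045},
    {"translation": [0,0,0],"angular": [0,0,0],"hand": 0.01},
    {"translation": [0,0,0],"angular": [0,0,0],"hand": 0.01},
    {"translation": [0,0,0],"angular": [0,0,0],"hand": 0.01},
    {"translation": [0,0,0],"angular": [0,0,0],"hand": 0.01}
  ]
}}

```text
time_s: 5.3
eef_pos: [0.4347, 0.1402, 0.0902]
eef_rot: [0.0, 0.674, 0.739, 0.0]
wrist_force: [5.1, 2.0, -9.1]
opening: 0.191
```

Run:
```python
from h import *
pose(); c=snap('wrist','w4')
```

```text
t 5.3 p [0.4347 0.1402 0.0902] yawy 0.0919 tilt z [ 9.e-04  3.e-04 -1.e+00] F [ 5.1  2.  -9.1] T [ 0.27 -0.7  -0.05] op 0.191 q [ 0.05  0.1   2.01  0.    1.02 -0.04]
```

View pics/w4.png

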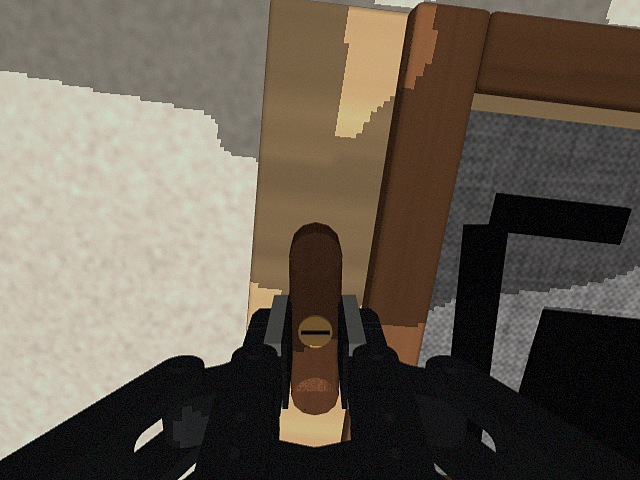

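Request:
{"name": "apply_moves", "arguments": {
  "plan": [
    {"translation": [0,0,0],"angular": [0,0,-0.146],"hand": 0.01},
    {"translation": [0,0,0],"angular": [0,0,-0.146],"hand": 0.01},
    {"translation": [0,0,0],"angular": [0,0,-0.146],"hand": 0.01},
    {"translation": [0,0,0],"angular": [0,0,-0.146],"hand": 0.01},
    {"translation": [0,0,0],"angular": [0,0,-0.146],"hand": 0.01},
    {"translation": [0,0,0],"angular": [0,0,-0.146],"hand": 0.01},
    {"translation": [0,0,0],"angular": [0,0,-0.146],"hand": 0.01},
    {"translation": [0,0,0],"angular": [0,0,-0.146],"hand": 0.01},
    {"translation": [0,0,0],"angular": [0,0,-0.146],"hand": 0.01},
    {"translation": [0,0,0],"angular": [0,0,-0.146],"hand": 0.01}
  ]
}}

```text
time_s: 6.6
eef_pos: [0.4352, 0.1405, 0.0902]
eef_rot: [0.001, 0.007, 1.0, 0.0]
wrist_force: [6.8, 4.1, -10.3]
opening: 0.187
```

Request:
{"name": "apply_moves", "arguments": {
  "plan": [
    {"translation": [0,0,0],"angular": [0,0,0],"hand": 0.01},
    {"translation": [0,0,0],"angular": [0,0,0],"hand": 0.01}
  ]
}}

```text
time_s: 6.85
eef_pos: [0.4352, 0.1405, 0.0902]
eef_rot: [0.001, 0.009, 1.0, 0.0]
wrist_force: [6.9, 4.0, -10.5]
opening: 0.193
```

Run:
```python
from h import *
pose(); c=snap('wrist','w5')
```

```text
t 6.85 p [0.4352 0.1405 0.0902] yawy 1.5521 tilt z [ 2.2e-03  8.0e-04 -1.0e+00] F [  6.9   4.  -10.5] T [ 0.43 -1.1   0.06] op 0.193 q [ 0.05  0.1   2.01  0.    1.02 -1.5 ]
```

View pics/w5.png

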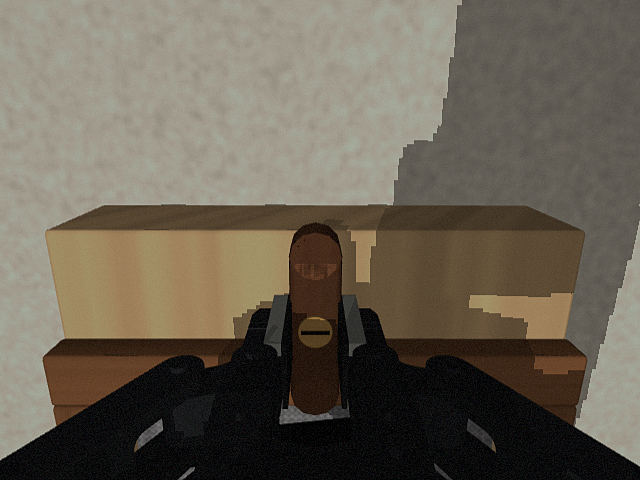

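Request:
{"name": "apply_moves", "arguments": {
  "plan": [
    {"translation": [0,0,0],"angular": [0,0,0],"hand": 0.045},
    {"translation": [0,0,0],"angular": [0,0,0],"hand": 0.045},
    {"translation": [0,0,0],"angular": [0,0,0],"hand": 0.045},
    {"translation": [0,0,-0.03],"angular": [0,0,0],"hand": 0.045},
    {"translation": [0,0,-0.06],"angular": [0,0,0],"hand": 0.045},
    {"translation": [0,0,-0.06],"angular": [0,0,0],"hand": 0.045},
    {"translation": [0,0,-0.05],"angular": [0,0,0],"hand": 0.045},
    {"translation": [0,0,0],"angular": [0,0,0],"hand": 0.045}
  ]
}}

```text
time_s: 7.9
eef_pos: [0.4367, 0.1402, 0.2953]
eef_rot: [0.005, 0.009, 1.0, 0.0]
wrist_force: [0.8, -0.2, -0.1]
opening: 0.532
```

Run:
```python
from h import *
pose(); plan([.58,-.05,.33],-.2,10)
```

```text
t 7.9 p [0.4367 0.1402 0.2953] yawy 1.5521 tilt z [ 9.3e-03  4.0e-04 -1.0e+00] F [ 0.8 -0.2 -0.1] T [ 0.05  0.06 -0.  ] op 0.532 q [ 0.05 -0.15  1.81 -0.    1.47 -1.5 ]
rot [0.0086 0.0063 1.7521] dist 0.2407
[-0.0147, -0.0188, -0.0033] [0.0009, 0.0006, 0.1752]
[-0.0178, -0.0159, -0.0033] [0.0009, 0.0006, 0.1752]
[-0.0203, -0.0126, -0.0033] [0.0009, 0.0006, 0.1752]
[-0.0221, -0.0088, -0.0033] [0.0009, 0.0006, 0.1752]
[-0.0233, -0.0049, -0.0034] [0.0009, 0.0006, 0.1752]
[-0.0238, -0.0007, -0.0034] [0.0009, 0.0006, 0.1752]
[-0.0236, 0.0034, -0.0034] [0.0009, 0.0006, 0.1752]
[-0.0226, 0.0075, -0.0034] [0.0009, 0.0006, 0.1752]
[-0.021, 0.0113, -0.0034] [0.0009, 0.0006, 0.1752]
[-0.0187, 0.0148, -0.0034] [0.0009, 0.0006, 0.1752]
```

Request:
{"name": "apply_moves", "arguments": {
  "plan": [
    {"translation": [-0.0147,-0.0188,-0.0035],"angular": [0,0,0.175],"hand": 0.05},
    {"translation": [-0.018,-0.016,-0.0035],"angular": [0,0,0.175],"hand": 0.05},
    {"translation": [-0.02,-0.0126,-0.0035],"angular": [0,0,0.175],"hand": 0.05},
    {"translation": [-0.022,-0.009,-0.0035],"angular": [0,0,0.175],"hand": 0.05},
    {"translation": [-0.0233,-0.005,-0.0035],"angular": [0,0,0.175],"hand": 0.05},
    {"translation": [-0.024,-0.0007,-0.0035],"angular": [0,0,0.175],"hand": 0.05},
    {"translation": [-0.0236,0.0034,-0.0035],"angular": [0,0,0.175],"hand": 0.05},
    {"translation": [-0.0226,0.0075,-0.0035],"angular": [0,0,0.175],"hand": 0.05},
    {"translation": [-0.021,0.0113,-0.0035],"angular": [0,0,0.175],"hand": 0.05},
    {"translation": [-0.0187,0.0148,-0.0035],"angular": [0,0,0.175],"hand": 0.05}
  ]
}}

```text
time_s: 9.15
eef_pos: [0.5775, -0.0511, 0.3238]
eef_rot: [-0.001, 0.775, 0.631, -0.001]
wrist_force: [-0.2, 0.2, 0.2]
opening: 0.582
```

Request:
{"name": "apply_moves", "arguments": {
  "plan": [
    {"translation": [0,0,0],"angular": [0,0,0],"hand": 0.05},
    {"translation": [0,0,0],"angular": [0,0,0],"hand": 0.05}
  ]
}}

```text
time_s: 9.4
eef_pos: [0.577, -0.05, 0.3242]
eef_rot: [-0.001, 0.773, 0.635, -0.0]
wrist_force: [0.2, 0.6, -1.1]
opening: 0.587
```

Run:
```python
from h import *
pose(); snap('wrist','w6'); snap('top','top1')
```

```text
t 9.4 p [ 0.577  -0.05    0.3242] yawy -0.1953 tilt z [-2.e-03  9.e-04 -1.e+00] F [ 0.2  0.6 -1.1] T [ 0.04 -0.01 -0.01] op 0.587 q [-0.29  0.13  1.48  0.    1.54 -0.1 ]
```

View pics/w6.png

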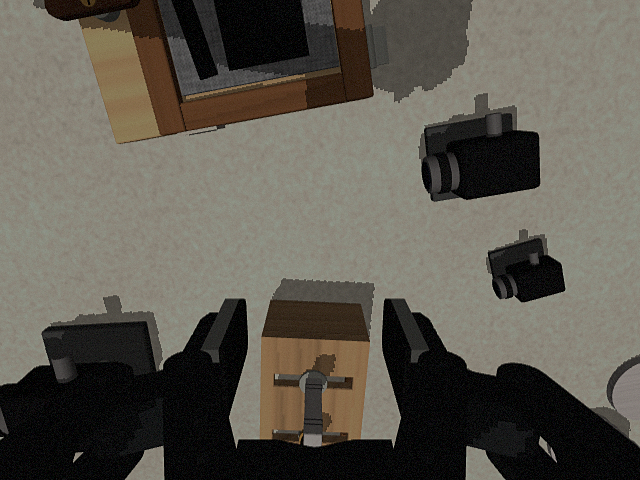

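View pics/top1.png

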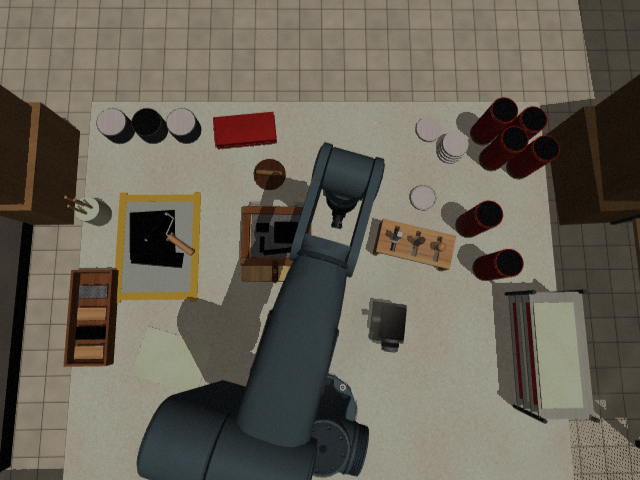

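Run:
```python
from h import *
c=load('w6');im=c['img'][:,:,::-1]
a=cv2.resize(im[80:220,410:560],None,fx=4,fy=4,interpolation=cv2.INTER_CUBIC)
a=np.clip(a.astype(float)*1.8,0,255).astype('u1')
b=cv2.resize(im[350:450,255:375],None,fx=4,fy=4,interpolation=cv2.INTER_CUBIC)
cv2.imwrite('pics/w6a.png',a);cv2.imwrite('pics/w6b.png',b)
```

```text
(no output)
```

View pics/w6a.png

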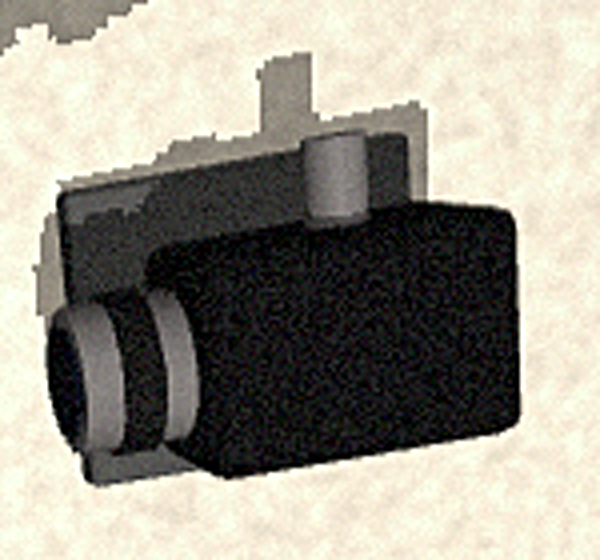

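View pics/w6b.png

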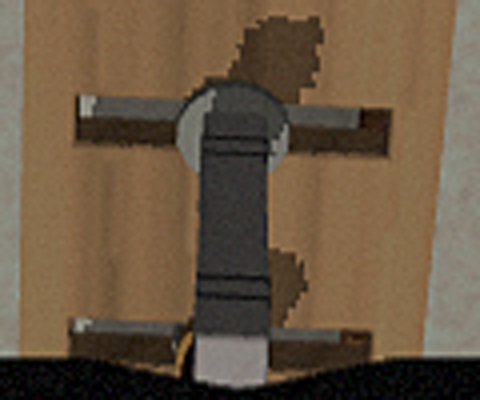

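Run:
```python
from h import *
c=load('w6');f=lambda a,b:(410+a/4,80+b/4)
lens=onz(c,*f(72,378),.062);print('lens',lens)
rl=onz(c,*f(516,208),.085);rr=onz(c,*f(521,432),.085);fr=onz(c,*f(225,478),.085)
print(rl,rr,fr,'w',np.linalg.norm(rl-rr),'L',np.linalg.norm(rr-fr),'axis',np.arctan2(*(rr-fr)[[1,0]]),'mid y',(rl+rr)/2)
# lookback at mark plate outer edge
for u,v in [(190,134),(225,126)]: print(onz(c,u,v,.08))
t=load('top0')
# lens base of camera in t0c: front of lens (385,183), rear (387,86)
g=lambda a,b:(220+a/3.33,140+b/3.33)
for n,a,b,z in [('lensf',385,186,.062),('rearL',362,88,.085),('rearR',411,88,.085)]: print(n,onz(t,*g(a,b),z))
```

```text
lens [ 0.68666112 -0.05405346  0.062     ]
[ 0.78170817 -0.03141991  0.085     ] [ 0.78069615 -0.08195206  0.085     ] [ 0.71318482 -0.0795345   0.085     ] w 0.05054228359889308 L 0.06755459850380559 axis -0.035794414353645373 mid y [ 0.78120216 -0.05668598  0.085     ]
[0.47746076 0.02670817 0.08      ]
[0.51000019 0.02733603 0.08      ]
lensf [ 0.68399154 -0.05505118  0.062     ]
rearL [ 0.77738922 -0.03276895  0.085     ]
rearR [ 0.77717625 -0.08109314  0.085     ]
```

Run:
```python
from h import *
c=load('w6');im=c['img'][:,:,::-1]
a=cv2.resize(im[80:160,100:260],None,fx=5,fy=5,interpolation=cv2.INTER_CUBIC)
cv2.imwrite('pics/w6m.png',a)
th=-.0195;Rm=np.array([[np.cos(th),-np.sin(th)],[np.sin(th),np.cos(th)]]);O=np.array([.5262,.1383])
for x,z in [(-.058,.08),(-.022,.08),(-.058,.044),(-.022,.044),(-.04,.08)]:
    p=np.r_[O+Rm@[x,-.113],z]; u=proj(c,p); print(x,z,p,((u-[100,80])*5).round(0))
for x,y,z in [(-.12,-.11,.07),(.12,-.11,.07),(-.072,-.11,.086)]:
    p=np.r_[O+Rm@[x,y],z]; u=proj(c,p); print(x,y,z,p,((u-[100,80])*5).round(0))
```

```text
-0.058 0.08 [0.46600767 0.02645241 0.08      ] [389. 284.]
-0.022 0.08 [0.50200082 0.02575046 0.08      ] [584. 248.]
-0.058 0.044 [0.46600767 0.02645241 0.044     ] [446. 274.]
-0.022 0.044 [0.50200082 0.02575046 0.044     ] [625. 241.]
-0.04 0.08 [0.48400424 0.02610143 0.08      ] [486. 266.]
-0.12 -0.11 0.07 [0.40407795 0.03066076 0.07      ] [ 78. 325.]
0.12 -0.11 0.07 [0.64403232 0.02598106 0.07      ] [1362.   86.]
-0.072 -0.11 0.086 [0.45206882 0.02972482 0.086     ] [297. 283.]
```

View pics/w6m.png

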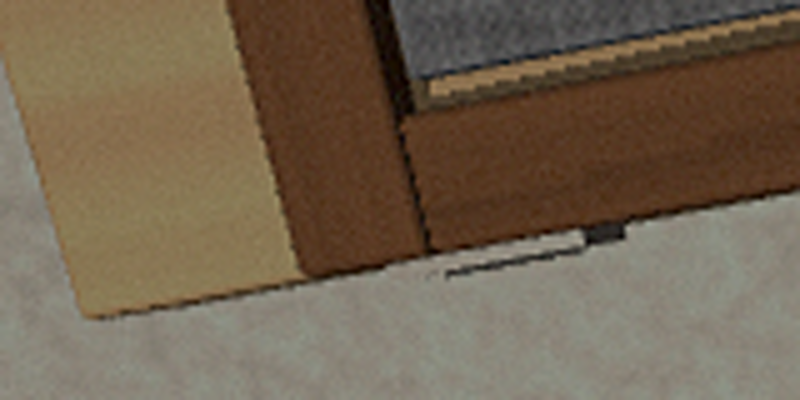

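Run:
```python
from h import *
pose();plan([.5365,-.241,.25],-.245,5)
```

```text
t 9.5 p [ 0.577  -0.0498  0.3248] yawy -0.1956 tilt z [-1.e-03  5.e-04 -1.e+00] F [-0.2 -0.5 -0.5] T [ 0.01 -0.02 -0.01] op 0.584 q [-0.29  0.13  1.48  0.    1.54 -0.1 ]
rot [-0.0011 -0.0002  0.0494] dist 0.2093
[-0.0391, -0.0005, 0.0149] [-0.0002, -0.0, 0.0099]
[-0.0391, -0.0001, 0.0149] [-0.0002, -0.0, 0.0099]
[-0.0391, 0.0003, 0.015] [-0.0002, -0.0, 0.0099]
[-0.0391, 0.0006, 0.015] [-0.0002, -0.0, 0.0099]
[-0.0391, 0.001, 0.015] [-0.0002, -0.0, 0.0099]
```

Request:
{"name": "apply_moves", "arguments": {
  "plan": [
    {"translation": [-0.039,-0.0005,0.015],"angular": [0,0,0.01],"hand": 0.05},
    {"translation": [-0.039,0,0.015],"angular": [0,0,0.01],"hand": 0.05},
    {"translation": [-0.039,0,0.015],"angular": [0,0,0.01],"hand": 0.05},
    {"translation": [-0.039,0.0005,0.015],"angular": [0,0,0.01],"hand": 0.05},
    {"translation": [-0.039,0.001,0.015],"angular": [0,0,0.01],"hand": 0.05},
    {"translation": [0,0,0],"angular": [0,0,0],"hand": 0.05},
    {"translation": [0,0,0],"angular": [0,0,0],"hand": 0.05}
  ]
}}

```text
time_s: 10.38
eef_pos: [0.5365, -0.2404, 0.2505]
eef_rot: [-0.0, 0.789, 0.615, 0.0]
wrist_force: [0.5, -0.2, 1.2]
opening: 0.583
```

Run:
```python
from h import *
pose();c=snap('wrist','w7');print(proj(c,[.5365,-.241,.174]));plan([.5365,-.241,.122],-.245,4)
```

```text
t 10.375 p [ 0.5365 -0.2404  0.2505] yawy -0.247 tilt z [ 3.e-04  4.e-04 -1.e+00] F [ 0.5 -0.2  1.2] T [ 0.05  0.04 -0.02] op 0.583 q [-0.62  0.19  1.55  0.    1.4  -0.38]
[315.67655092 253.73709287]
rot [ 0.0008 -0.0001 -0.0014] dist 0.1289
[-0.0002, -0.0001, 0.0322] [0.0002, -0.0, -0.0004]
[-0.0002, -0.0, 0.0322] [0.0002, -0.0, -0.0004]
[-0.0002, -0.0, 0.0322] [0.0002, -0.0, -0.0004]
[-0.0002, -0.0, 0.0322] [0.0002, -0.0, -0.0004]
```

View pics/w7.png

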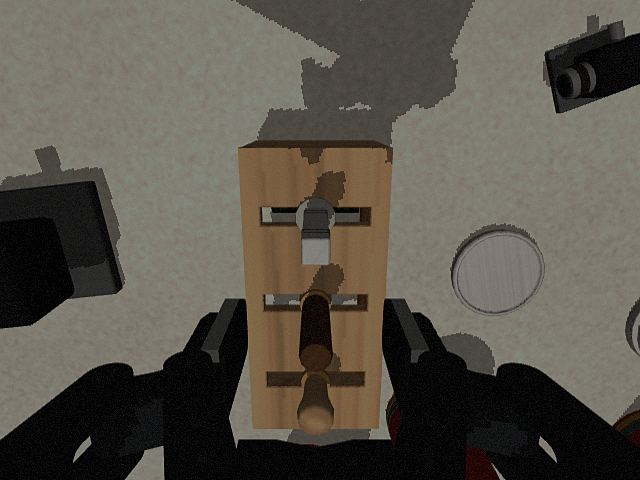

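Request:
{"name": "apply_moves", "arguments": {
  "plan": [
    {"translation": [0.002,0,0.032],"angular": [0,0,0],"hand": 0.05},
    {"translation": [0,0,0.032],"angular": [0,0,0],"hand": 0.05},
    {"translation": [0,0,0.032],"angular": [0,0,0],"hand": 0.05},
    {"translation": [0,0,0.032],"angular": [0,0,0],"hand": 0.05},
    {"translation": [0,0,0],"angular": [0,0,0],"hand": 0.05},
    {"translation": [0,0,0],"angular": [0,0,0],"hand": 0.05}
  ]
}}

```text
time_s: 11.18
eef_pos: [0.5381, -0.239, 0.124]
eef_rot: [0.001, 0.789, 0.615, 0.0]
wrist_force: [-0.4, -0.0, -0.1]
opening: 0.583
```

Run:
```python
from h import *
pose();c=snap('wrist','w8')
```

```text
t 11.175 p [ 0.5381 -0.239   0.124 ] yawy -0.2467 tilt z [ 0.0018 -0.0012 -1.    ] F [-0.4 -0.  -0.1] T [ 0.04 -0.01 -0.02] op 0.583 q [-0.62  0.32  1.66  0.    1.15 -0.37]
```

View pics/w8.png

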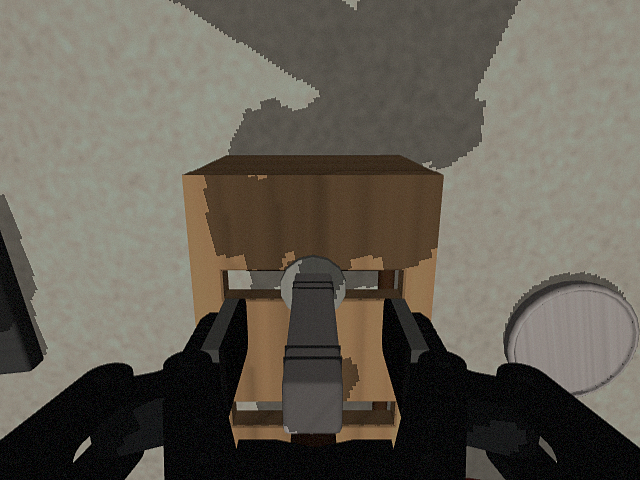

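Request:
{"name": "apply_moves", "arguments": {
  "plan": [
    {"translation": [0,0,0],"angular": [0,0,0],"hand": 0.008},
    {"translation": [0,0,0],"angular": [0,0,0],"hand": 0.008},
    {"translation": [0,0,0],"angular": [0,0,0],"hand": 0.008},
    {"translation": [0,0,0],"angular": [0,0,0],"hand": 0.008},
    {"translation": [0,0,0],"angular": [0,0,0],"hand": 0.008}
  ]
}}

```text
time_s: 11.85
eef_pos: [0.5375, -0.2397, 0.1235]
eef_rot: [0.001, 0.789, 0.614, 0.0]
wrist_force: [-1.0, 0.9, 6.6]
opening: 0.178
```

Run:
```python
from h import *
pose()
```

```text
t 11.85 p [ 0.5375 -0.2397  0.1235] yawy -0.2481 tilt z [ 1.4e-03 -9.0e-04 -1.0e+00] F [-1.   0.9  6.6] T [0.15 0.25 0.02] op 0.178 q [-0.62  0.33  1.66  0.    1.15 -0.37]
```

Request:
{"name": "apply_moves", "arguments": {
  "plan": [
    {"translation": [0,0,-0.01],"angular": [0,0,0],"hand": 0.008},
    {"translation": [0,0,-0.02],"angular": [0,0,0],"hand": 0.008},
    {"translation": [0,0,-0.025],"angular": [0,0,0],"hand": 0.008},
    {"translation": [0,0,-0.025],"angular": [0,0,0],"hand": 0.008},
    {"translation": [0,0,-0.02],"angular": [0,0,0],"hand": 0.008},
    {"translation": [0,0,0],"angular": [0,0,0],"hand": 0.008},
    {"translation": [0,0,0],"angular": [0,0,0],"hand": 0.008},
    {"translation": [0,0,0],"angular": [0,0,0],"hand": 0.008}
  ]
}}

```text
time_s: 12.85
eef_pos: [0.5363, -0.2388, 0.2209]
eef_rot: [-0.001, 0.789, 0.614, -0.0]
wrist_force: [-0.5, 0.2, -0.8]
opening: 0.179
```

Run:
```python
from h import *
pose();c=snap('scene','s1')
cv2.imwrite('pics/s1c.png',cv2.resize(c['img'][160:340,120:340][:,:,::-1],None,fx=3,fy=3,interpolation=cv2.INTER_CUBIC))
snap('wrist','w9')
```

```text
t 12.85 p [ 0.5363 -0.2388  0.2209] yawy -0.2481 tilt z [-0.0019  0.0014 -1.    ] F [-0.5  0.2 -0.8] T [ 0.04  0.   -0.01] op 0.179 q [-0.62  0.22  1.58  0.    1.34 -0.37]
```

View pics/s1c.png

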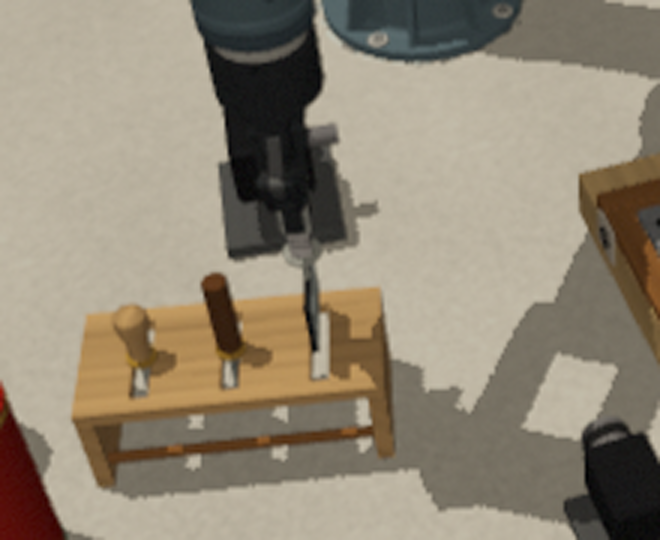

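View pics/w9.png

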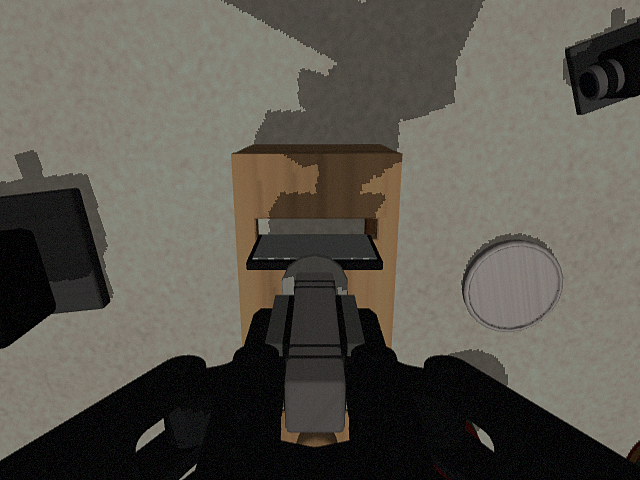

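Run:
```python
from h import *
c=load('w9');o=ctrl.get_obs();M=q2R(o['eef_rot'])
dz=o['eef_pos'][2]-.1235
im=c['img'][:,:,::-1];cv2.imwrite('pics/w9c.png',cv2.resize(im[210:450,230:400],None,fx=3,fy=2.5*1.2,interpolation=cv2.INTER_CUBIC))
for n,u,v,z in [('htop',314.5,402,.174+dz),('htop7',0,0,0)][:1]:
    P=onz(c,u,v,z);print(n,P,M.T@(P-o['eef_pos']))
for z,x in [(.174,-.008),(.174,.008),(.094,.008),(.065,.003),(.065,-.003),(.015,.003)]:
    for y in (-.035,.035): 
        p=o['eef_pos']+M@[x,y,0]; p[2]=z+dz; print(x,y,z,((proj(c,p)-[230,210])*3).round(0))
c=load('w7');P=onz(c,316,248.5,.174);print('w7 handle',P)
```

```text
htop [ 0.53623502 -0.23719762  0.27173451] [ 0.00165532 -0.00080446 -0.05049767]
-0.008 -0.035 0.174 [-132.  667.]
-0.008 0.035 0.174 [655. 668.]
0.008 -0.035 0.174 [-148.  512.]
0.008 0.035 0.174 [672. 513.]
0.008 -0.035 0.094 [ 20. 179.]
0.008 0.035 0.094 [498. 179.]
0.003 -0.035 0.065 [ 52. 146.]
0.003 0.035 0.065 [465. 146.]
-0.003 -0.035 0.065 [ 53. 179.]
-0.003 0.035 0.065 [463. 179.]
0.003 -0.035 0.015 [89. 66.]
0.003 0.035 0.015 [426.  66.]
w7 handle [ 0.5374125 -0.2380963  0.174    ]
```

View pics/w9c.png

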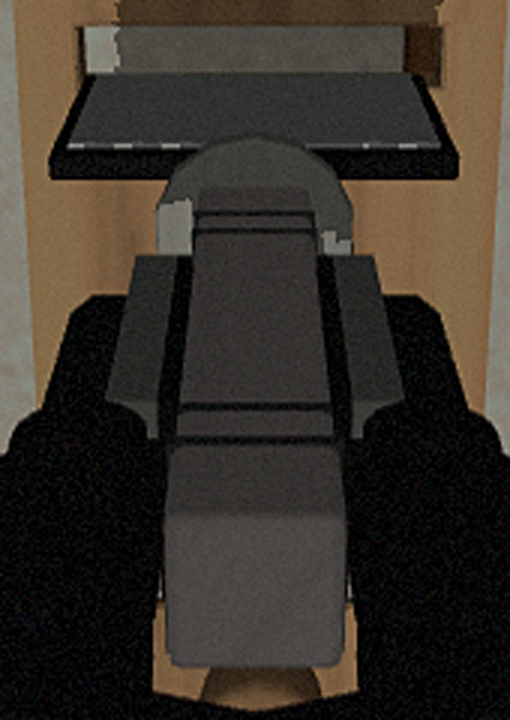

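Run:
```python
from h import *
pose();plan([.4823,-.0505,.2209],-.805,8)
```

```text
t 12.95 p [ 0.5365 -0.2389  0.2212] yawy -0.248 tilt z [-0.0015  0.001  -1.    ] F [ 0.6 -0.2 -1.3] T [-0.    0.04 -0.07] op 0.176 q [-0.62  0.22  1.58 -0.    1.34 -0.37]
rot [-1.80e-03 -2.00e-04  5.57e-01] dist 0.1961
[0.0212, -0.0124, 0.0001] [-0.0002, -0.0, 0.0696]
[0.0203, -0.0138, 0.0001] [-0.0002, -0.0, 0.0696]
[0.0193, -0.0152, 0.0001] [-0.0002, -0.0, 0.0696]
[0.0181, -0.0165, 0.0001] [-0.0002, -0.0, 0.0696]
[0.017, -0.0177, 0.0001] [-0.0002, -0.0, 0.0696]
[0.0157, -0.0188, 0.0001] [-0.0002, -0.0, 0.0696]
[0.0143, -0.0199, 0.0001] [-0.0002, -0.0, 0.0696]
[0.0129, -0.0208, 0.0] [-0.0002, -0.0, 0.0696]
```

Request:
{"name": "apply_moves", "arguments": {
  "plan": [
    {"translation": [0.0212,-0.0124,0],"angular": [0,0,0.0696],"hand": 0.008},
    {"translation": [0.0203,-0.0138,0],"angular": [0,0,0.0696],"hand": 0.008},
    {"translation": [0.0193,-0.0152,0],"angular": [0,0,0.0696],"hand": 0.008},
    {"translation": [0.0181,-0.0165,0],"angular": [0,0,0.0696],"hand": 0.008},
    {"translation": [0.017,-0.0177,0],"angular": [0,0,0.0696],"hand": 0.008},
    {"translation": [0.0157,-0.0188,0],"angular": [0,0,0.0696],"hand": 0.008},
    {"translation": [0.0143,-0.02,0],"angular": [0,0,0.0696],"hand": 0.008},
    {"translation": [0.013,-0.021,0],"angular": [0,0,0.0696],"hand": 0.008},
    {"translation": [0,0,0],"angular": [0,0,0],"hand": 0.008},
    {"translation": [0,0,0],"angular": [0,0,0],"hand": 0.008}
  ]
}}

```text
time_s: 14.2
eef_pos: [0.4827, -0.0509, 0.2222]
eef_rot: [0.0, 0.927, 0.374, -0.0]
wrist_force: [-0.3, -0.4, -0.1]
opening: 0.177
```

Run:
```python
from h import *
pose();plan([.4823,-.0505,.1455],-.805,4)
```

```text
t 14.2 p [ 0.4827 -0.0509  0.2222] yawy -0.8035 tilt z [ 1.e-04 -4.e-04 -1.e+00] F [-0.3 -0.4 -0.1] T [-0.    0.03  0.02] op 0.177 q [-0.35 -0.01  1.84 -0.    1.32  0.45]
rot [0.0004 0.0002 0.0015] dist 0.0768
[0.0, -0.0002, 0.0192] [0.0001, 0.0001, 0.0004]
[0.0, -0.0002, 0.0192] [0.0001, 0.0001, 0.0004]
[0.0, -0.0002, 0.0192] [0.0001, 0.0001, 0.0004]
[0.0, -0.0001, 0.0192] [0.0001, 0.0001, 0.0004]
```

Request:
{"name": "apply_moves", "arguments": {
  "plan": [
    {"translation": [0,0,0.019],"angular": [0,0,0],"hand": 0.008},
    {"translation": [0,0,0.019],"angular": [0,0,0],"hand": 0.008},
    {"translation": [0,0,0.019],"angular": [0,0,0],"hand": 0.008},
    {"translation": [0,0,0.019],"angular": [0,0,0],"hand": 0.008},
    {"translation": [0,0,0],"angular": [0,0,0],"hand": 0.008},
    {"translation": [0,0,0],"angular": [0,0,0],"hand": 0.008},
    {"translation": [0,0,0],"angular": [0,0,0],"hand": 0.008},
    {"translation": [0,0,0],"angular": [0,0,0],"hand": 0.008}
  ]
}}

```text
time_s: 15.2
eef_pos: [0.483, -0.0507, 0.147]
eef_rot: [0.0, 0.928, 0.374, 0.001]
wrist_force: [-0.5, 0.5, -1.1]
opening: 0.181
```

Run:
```python
from h import *
pose();snap('wrist','w10');c=snap('scene','s2');snap('top','top2')
cv2.imwrite('pics/s2c.png',cv2.resize(c['img'][170:380,140:430][:,:,::-1],None,fx=2.7,fy=2.7,interpolation=cv2.INTER_CUBIC))
pose()
```

```text
t 15.2 p [ 0.483  -0.0507  0.147 ] yawy -0.8047 tilt z [ 1.3e-03 -5.0e-04 -1.0e+00] F [-0.5  0.5 -1.1] T [0.02 0.03 0.01] op 0.181 q [-0.35  0.08  1.91 -0.    1.16  0.46]
t 15.35 p [ 0.4827 -0.0505  0.1466] yawy -0.8047 tilt z [ 6.e-04 -2.e-04 -1.e+00] F [ 0.9 -0.1 -1.6] T [-0.01  0.02 -0.02] op 0.178 q [-0.35  0.08  1.91 -0.    1.16  0.46]
```

View pics/w10.png

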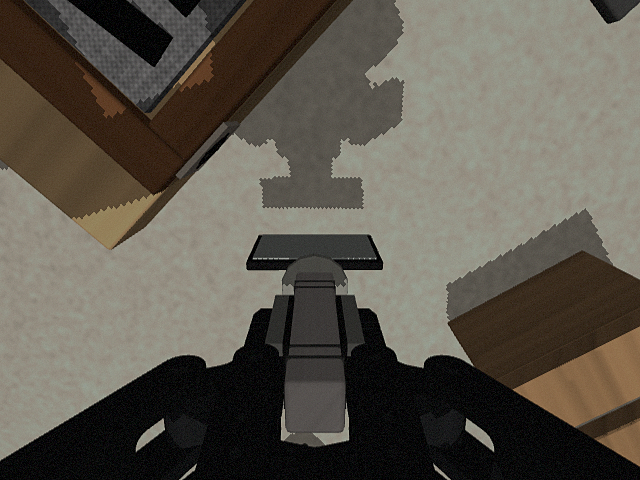

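View pics/s2c.png

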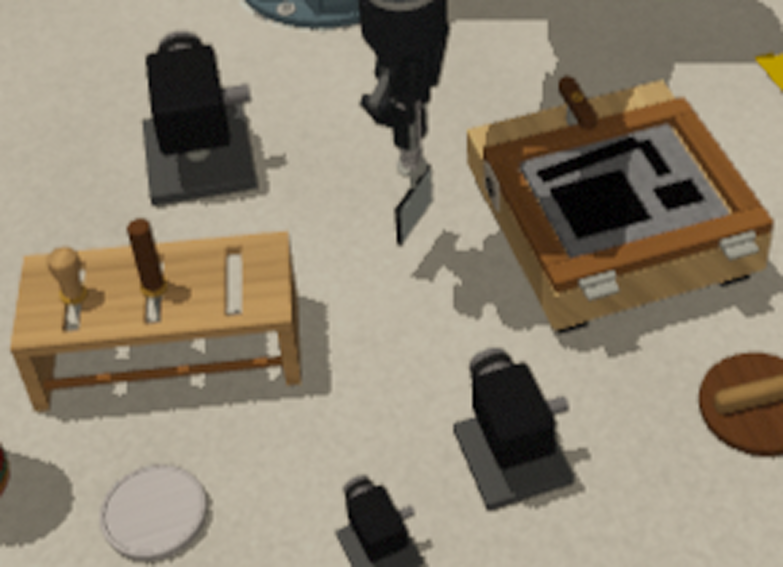

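Run:
```python
from h import *
c=load('s2');o=ctrl.get_obs();p=o['eef_pos'].copy();m=np.array([p[0],p[1],p[2]-.0835]);y=q2R(o['eef_rot'])[:,1]
for a in(-.035,.035):
  for b in(-.025,.025): print('plate',((proj(c,m+a*y+[0,0,b])-[140,170])*2.7).round(0))
th=-.0195
print('m',m.round(4),'side',m[1]-(-.0545+(m[0]-.686)*th),'along mark',(m[0]-.4838)*np.cos(th)+(m[1]-.0262)*np.sin(th))
# cam1 top height check: rear top corners in scene
for z in(.085,.062):print('cam top rear L/R',[((proj(c,[.779,yy,z])-[140,170])*2.7).round(0).tolist() for yy in(-.032,-.0815)],'lens',((proj(c,[.686,-.0545,.062])-[140,170])*2.7).round(0))
```

```text
plate [430. 198.]
plate [428. 162.]
plate [398. 245.]
plate [395. 209.]
m [ 0.4827 -0.0505  0.0631] side 6.742917647230284e-05 along mark 0.00036167074701707767
cam top rear L/R [[553.0, 417.0], [497.0, 436.0]] lens [486. 360.]
cam top rear L/R [[553.0, 434.0], [497.0, 453.0]] lens [486. 360.]
```

Run:
```python
from h import *
print(ctrl.hand_in()); pose()
```

```text
the job is handed in; nothing more can be done
None
the job is handed in; nothing more can be done
```

I turned the turnbutton 1.46 rad anticlockwise. The wrist and scene pictures show it square across the near rail with the frame shut. I then lifted the mirror out of the rack and handed the job in, at about 15.4 s, with it held in front of the register mark. No verdict was reported.

The last checks, using my own measurements of the bed, the mark and the 85 mm camera:

- **Mirror position:** the centre is at (0.483, -0.051, 0.063) m. That is under 1 mm from both the camera's line of sight and straight out from the mark, and about 1 mm above the 62 mm height.
- **Angle:** the glass is at 45 degrees to the line of sight within about 0.1 degree by the tool pose, and upright within about 0.1 degree. It faces both the camera and the mark.
- **Grip:** the mirror is still gripped, with the finger opening steady at 0.18 and the wrist force under 2 N, which is noise level.
- **Picture check:** the plate's corners in the scene picture match the predicted ones within about 3 pixels in the 2.7x enlarged crop, roughly 1 pixel in the original.
- **Other tools and stock:** nothing in the pictures looked moved, but I did not measure their positions.

One check disagreed: before the grasp, two views of the mirror's handle differed by about 3 mm. A view after the lift settled it, showing the handle centred on the tool within about 1 mm. No other check failed.

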